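Swap the repair stands' parts bins and stack the third

TASK

The parts bins of the red and the blue repair stand have been put in each other's trays: swap them, so that each bin stands flat and centred in the tray of its own colour (the grey tray is free to park one in on the way). Stack the yellow bin on the red bin, turned end for end to it (white tabs at opposite ends) so that it sits up on the ledges inside the rim instead of nesting down onto the parts. Set the bins down without dropping or tipping them, and leave the oil bottle, the bell and the spanner where they are.

Things in the scene. Friction and masses are not known exactly. Their poses are not given: they have to be found in the camera images.
- bin_red: Red open stack-and-nest parts bin with steel bolts in it, at first in the blue tray. Rim 128 x 68 mm, 55 mm high, tapering to a 104 x 52 mm foot. Grip it across the 68 mm on the rim's vertical band, 41 to 55 mm up. A white tab sticks out 13 mm at one end. Origin: centre of the underside; x along the length to the white tab, y across, z up. 0.15 to 0.35 kg.
- bin_blue: Blue bin holding brake pads, at first in the red tray. Same moulding, size, white tab, origin, axes and weight as the red bin. A bin fits its tray lengthwise, either way round.
- bin_yellow: Yellow bin with bearing rings, at first on the bare bench; otherwise like the red bin. With the tabs at different ends, a bin set in another's mouth rests on 4 ledges 8 mm below the rim, its origin 47 mm above the lower one's; tabs at the same end, it slides past them and nests. The sloped mouth leads in a foot up to 5 mm off; seated, it has about 3 mm play each way.
- tray_red: Red-rimmed low fixed station tray, 166 x 114 mm (length along x): black rubber floor, 150 x 98 mm inside, 3 mm above the bench, inside a red rim 8 mm wide and 6 mm high. Origin at its centre on the bench surface, so the floor is at z = +3 mm; z up. Home of the red bin.
- tray_blue: Blue-rimmed low fixed station tray, 166 x 114 mm (length along x): black rubber floor, 150 x 98 mm inside, 3 mm above the bench, inside a blue rim 8 mm wide and 6 mm high. Origin at its centre on the bench surface, so the floor is at z = +3 mm; z up. Home of the blue bin.
- tray_grey: Grey-rimmed low fixed station tray, 166 x 114 mm (length along x): black rubber floor, 150 x 98 mm inside, 3 mm above the bench, inside a grey rim 8 mm wide and 6 mm high. Origin at its centre on the bench surface, so the floor is at z = +3 mm; z up. Starts empty: the free spot.
- oil_bottle: Black bottle with a pale label and white cap, 42 mm diameter, 115 mm high, standing beyond the trays. Origin at the centre of its underside. To be left alone.
- bell: Dome-shaped aluminium bicycle bell, 56 mm diameter, 41 mm high, standing beyond the trays. Origin at the centre of its underside. To be left alone.
- spanner: Steel spanner 170 mm long lying flat beyond the trays. Origin at its underside near the middle, x along its length. To be left alone.
There are look-alikes about, which are no part of the job. There is more than one size of the bin_red; the one meant has the size given above.

How it is judged:
By the outcome, as a careful person would: the job done as asked, in the order asked, and still so for the second after the job is handed in, with the robot touching nothing.
It also fails if it takes over 120 s, if anything falls off the work surface, if the arm or the gripper's body presses on something with over 40 N, if the wrist force passes 120 N, or if a joint passes its speed limit or range.

ROBOT

A 6-joint arm with a two-finger parallel gripper is mounted at the origin on the work surface. World frame = base frame: x ahead of the robot, y to its left, z up, the work surface at z = 0. Lengths are in mm, angles in degrees, forces in N, time in s.
With the tool pointing down it reaches from about 300 to 850 mm from the base axis. Payload 4.2 kg.
Tool frame: the origin (TCP) lies midway between the tips of the shut fingers; the grasp point (between the pads) lies 19 mm behind it; z points along the fingers, y is the line along which they close (so a half turn about z gives the same grasp; the last joint's range is limited). The gripper opens to 91 mm and grips with 3 to 60 N. Pads are 32 mm wide; open, the fingers measure 118 mm over their backs; the gripper's body (76 mm by 178 mm) begins 60 mm behind the grasp point.
Start: joints at [70.76, 18.312, 89.639, -0, 72.044, -1.146], TCP at [178.584, 546.581, 213.976] pointing down, gripper open.
Joint ranges: [-177.97, 177.97], [-48.28, 115.42], [12.27, 149.76], [-77.06, 257.06], [2.81, 150.46], [-146.56, 146.56]. Speed limits (degrees/s): [147.25, 147.25, 180, 180, 180, 180].

INTERFACE

Orientations are given as [roll, pitch, yaw] about the fixed x, y, z axes, in that order (R = Rz(yaw) Ry(pitch) Rx(roll)).
In Python, from workcell import env gives the robot as it stands.
- The arm moves only by the shell command python3 -m jog 'ROWS' [FORCE]. ROWS is a JSON object of lists of equal length, an entry for each row: "jaw": the finger opening in mm, from 0 to 91.2; "slide": the shift along the tool's x, y, z in units of 30 mm (1.0 is 30 mm), a list of three; "spin": the turn about the tool's z in units of 8 degrees (1.0 is 8 degrees). In form: {"jaw": [jaw, ...], "slide": [[dx, dy, dz], ...], "spin": [spin, ...]}. A call has 1 to 10 rows; each row shifts and turns the commanded pose from where the row before left it, along the tool's axes as they then stand; what a row does not reach is not made up. A row lasts 1/10 s, in which the tool goes at most 50 mm and 8.59 degrees, less where a joint would pass 70% of its speed; a pose out of reach is approached as far as the arm can. A call is refused whole if a number of a shift passes 1 or a number of a turn 1, either way. A call with a gripper value outside its range is refused whole. The fingers move at their own pace and stop on an object; FORCE is the grip in N (left out, the last holds). Time passes only in rows, so rows that do not move let the fingers close. It gives the time, the measured TCP pose, the force, the opening and the grip force at its end, in the units of the state.
- env.state(): the state, without advancing time (a new reading comes with each control period).
- env.grab_frame(name): name is "side" or "top"; returns the picture (420x560x3 uint8, red, green, blue); there is no depth.
- env.camera_model(name): a dict with "fx", "fy", "cx", "cy" (pixels), "camera_from_world" (4x4, takes a point from world to camera coordinates). Camera axes: x right, y up, looking along -z (the intrinsics and any distortion apply to the point x, -y, -z); pixel columns grow to the right and rows downward; lengths in mm; the calibration is good to about 2 mm. A picture is of the moment at which its call begins. camera_model takes no time and is no camera call.
- env.job_done(): hands the job in; it is judged then, once.
The state is a dict: "time_s": time; "qpos": joint angles; "qvel": joint speeds; "effort": joint torques, N m; "ee_pos": TCP position; "ee_rot": TCP orientation; "force": force on the tool from outside, world axes, zero at the start; "torque": the same for the moment, N m; "gripper_width": finger opening in mm; "gripper_force": force on a finger pad.
Only numpy, scipy, OpenCV 4.12 (cv2) and the standard library are available. Lean on these libraries where they do the work, as an engineer would, in place of code of your own. Each camera call takes 0.05 s, during which the arm holds its last target. There are 200 camera calls.

## Working session

There is one attempt and no reset: what is moved stays moved. The work goes in short steps, Python scripts to look and compute and a shell command to move; the robot and the scene stay as the last step left them, time stands still between calls to the robot, and variables do not carry over. Pictures are saved under pics/ and viewed, at most 14 in all, crops included, and the job is handed in when it is done.

```bash
ls; mkdir -p pics
python3 - <<'E'
from workcell import env
import cv2
for n in("top","side"):
    im=env.grab_frame(n); cv2.imwrite(f"pics/{n}0.png",im[:,:,::-1]); print(n,env.camera_model(n))
s=env.state(); print(s)
E
```

```text
pics
top {'fx': 437.9935074385869, 'fy': 437.9935074385869, 'cx': 284.4762260938395, 'cy': 209.35744163597624, 'camera_from_world': array([[-9.31070802e-03, -9.99921575e-01, -8.37581723e-03,
        -6.92282660e+01],
       [ 9.95607563e-01, -1.00502515e-02,  9.30836911e-02,
        -5.81961788e+02],
       [-9.31605701e-02, -7.47235191e-03,  9.95623057e-01,
        -1.32450951e+03],
       [ 0.00000000e+00,  0.00000000e+00,  0.00000000e+00,
         1.00000000e+00]])}
side {'fx': 396.3295796160673, 'fy': 396.3295796160673, 'cx': 276.9872426257444, 'cy': 212.86978065955822, 'camera_from_world': array([[-9.88013810e-01, -1.54262796e-01,  5.63030579e-03,
         5.72402744e+02],
       [ 1.19030135e-01, -7.38119681e-01,  6.64086714e-01,
        -1.48945749e+02],
       [-9.82880335e-02,  6.56797021e-01,  7.47634360e-01,
        -1.09270583e+03],
       [ 0.00000000e+00,  0.00000000e+00,  0.00000000e+00,
         1.00000000e+00]])}
{'time_s': 0.1, 'qpos': array([ 7.07608153e+01,  1.83461465e+01,  8.96985908e+01, -6.74451247e-04,
        7.20423987e+01, -1.14544244e+00]), 'qvel': array([ 0.02532702, -0.23761091, -0.27081726,  0.13276725,  0.07131526,
       -0.08788919]), 'effort': array([ 2.03420495e-04, -4.13329983e+01, -2.32507843e+01,  7.28329760e-02,
        4.22331796e-02, -3.62315916e-05]), 'ee_pos': array([178.43311236, 546.15264455, 213.22829487]), 'ee_rot': array([-1.79912869e+02, -1.10073385e-03,  1.61906465e+02]), 'force': array([0.03897113, 0.30513904, 0.92970909]), 'torque': array([-0.01052721,  0.03922946,  0.05170113]), 'gripper_force': 0.0, 'gripper_width': 91.26950094122236}
```

View pics/top0.png

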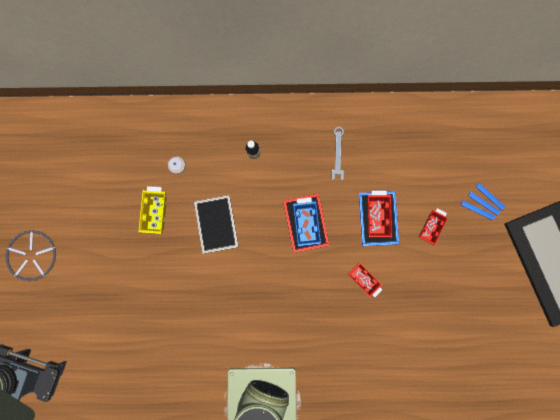

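View pics/side0.png

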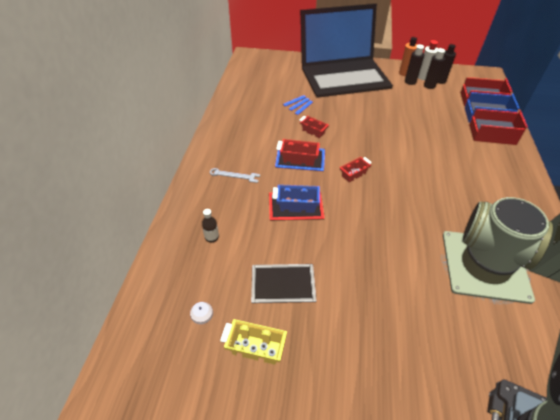

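The top view shows the yellow bin at (152,212), the grey tray at (216,224), the blue bin in the red tray at (307,223), and a red bin in the blue tray at (379,218). The white tabs of the bins at (152,212), (307,223) and (379,218) all face away from the robot.

There are three red bin candidates: (379,218), (433,227) and (366,280). The one in the blue tray fits, because it is larger and the task puts the red bin there. I'll measure them and crop to confirm.

```bash
cat > h.py <<'E'
from workcell import env
import cv2, numpy as np
def ray(n,px,z):
    m=env.camera_model(n); T=m["camera_from_world"]; R=T[:3,:3]; c=-R.T@T[:3,3]
    px=np.atleast_2d(px).astype(float)
    d=np.c_[(px[:,0]-m["cx"])/m["fx"],-(px[:,1]-m["cy"])/m["fy"],-np.ones(len(px))]@R
    return c+d*((z-c[2])/d[:,2])[:,None]
H={"red":[(0,8),(172,180)],"blue":[(100,125)],"yellow":[(22,36)]}
def mask(im,col):
    h=cv2.cvtColor(im,cv2.COLOR_RGB2HSV)
    if col in H: return sum(cv2.inRange(h,(a,130,70),(b,255,255)) for a,b in H[col])
    if col=="grey": return cv2.inRange(h,(0,0,120),(180,45,255))
    if col=="white": return cv2.inRange(h,(0,0,200),(180,40,255))
def blobs(n,im,col,z,roi=None,amin=40):
    """world rects of colour blobs on plane z: centre, (long,short), yaw of the long side, pixel centre"""
    mk=mask(im,col)
    if roi: k=np.zeros_like(mk); x0,y0,x1,y1=roi; k[y0:y1,x0:x1]=1; mk=mk*k
    mk=cv2.morphologyEx(mk,cv2.MORPH_CLOSE,np.ones((3,3)))
    out=[]
    for c in cv2.findContours(mk,cv2.RETR_EXTERNAL,cv2.CHAIN_APPROX_NONE)[0]:
        if cv2.contourArea(c)<amin: continue
        w=ray(n,c[:,0],z)[:,:2].astype(np.float32)
        (cx,cy),(a,b),t=cv2.minAreaRect(w)
        if a<b: a,b,t=b,a,t+90
        t=(t+90)%180-90
        out.append((round(cx,1),round(cy,1),round(a),round(b),round(t,1),tuple(np.round(c[:,0].mean(0)).astype(int).tolist())))
    return out
E
python3 - <<'E'
from h import *
im=env.grab_frame("top"); sd=env.grab_frame("side")
print("yellow",blobs("top",im,"yellow",55))
print("red bins z58",blobs("top",im,"red",58))
print("blue z58",blobs("top",im,"blue",58))
print("red tray",blobs("top",im,"red",6,(280,185,335,260)))
print("blue tray",blobs("top",im,"blue",6,(350,185,405,255)))
print("grey",blobs("top",im,"grey",6,(185,185,245,260)))
print("whites58",blobs("top",im,"white",50,(130,180,450,300),8))
cr=cv2.resize(im[170:310,130:460],(792,336),interpolation=cv2.INTER_CUBIC)
cs=cv2.resize(sd[90:220,250:400],(290,252),interpolation=cv2.INTER_CUBIC)
cv=np.zeros((590,792,3),np.uint8); cv[:336]=cr; cv[338:,:290]=cs[:252]
cv2.imwrite("pics/crop.png",cv[:,:,::-1])
E
```

```text
yellow [(575.8, 325.4, 130, 75, -4.5, (152, 212))]
red bins z58 [(367.1, -310.3, 95, 51, 44.2, (364, 279)), (521.2, -520.2, 96, 54, -28.4, (433, 227)), (555.7, -359.0, 128, 72, -1.5, (379, 216)), (537.7, -138.3, 161, 111, 10.7, (306, 223))]
blue z58 [(535.5, -140.9, 131, 72, 6.2, (306, 223)), (549.6, -356.8, 156, 108, 2.5, (379, 221)), (586.5, -669.6, 104, 85, 46.1, (483, 203))]
red tray [(541.0, -140.4, 167, 116, 10.7, (306, 223))]
blue tray [(553.4, -367.6, 162, 112, 2.5, (379, 221))]
grey [(540.0, 141.0, 164, 112, 10.0, (216, 224))]
whites58 [(329.4, -348.0, 30, 8, -46.4, (377, 292)), (567.8, -547.9, 31, 8, 62.3, (441, 212)), (606.5, -133.2, 41, 11, -83.4, (304, 200)), (537.0, 134.1, 158, 108, 10.1, (220, 232)), (627.6, -362.6, 42, 9, 89.4, (379, 193)), (647.1, 324.3, 40, 9, 89.4, (154, 188))]
```

View pics/crop.png

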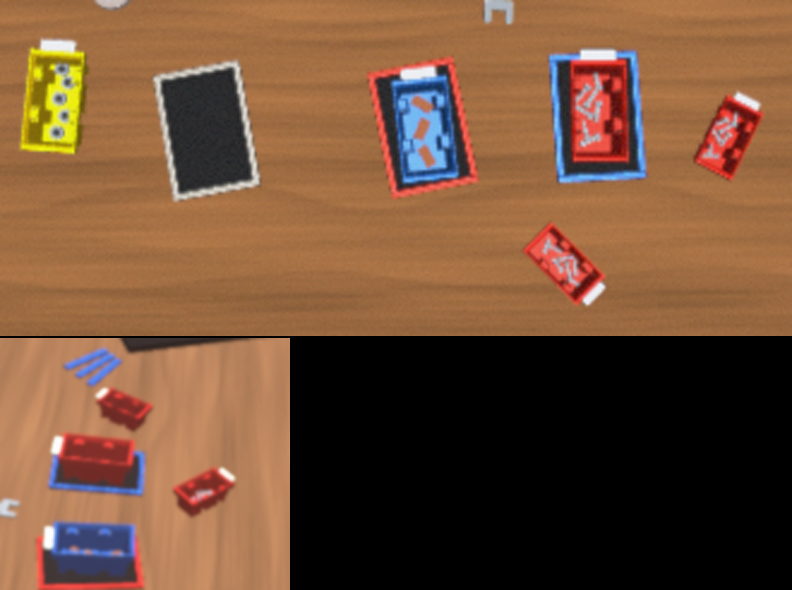

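The crop confirms it. The red bin in the blue tray measures 128 mm long and fits the description, while the other two measure about 95 mm and are look-alikes. I'll start with the blue bin.

```bash
cat >> h.py <<'E'
def to(x,y,z,yaw):
    """prints spin units, then slide units in the tool axes after that spin"""
    s=env.state(); p=s["ee_pos"]; w=s["ee_rot"][2]
    d=(yaw-w+180)%360-180; a=np.radians(yaw); e=np.array([x,y,z])-p
    v=np.array([e[0]*np.cos(a)+e[1]*np.sin(a), e[0]*np.sin(a)-e[1]*np.cos(a), -e[2]])/30
    print("t",round(s["time_s"],2),"p",np.round(p,1),"yaw",round(w,1),"spin",round(-d/8,2),"slide",np.round(v,2),
      "jaw",round(s["gripper_width"],1),"gf",round(s["gripper_force"],1),"F",np.round(s["force"],1),"q6",round(s["qpos"][5]))
E
python3 -m jog '{"jaw":[91,91,91,91,91],"slide":[[0,0,0],[0,0,0],[0,0,0],[0,0,0],[0,0,0]],"spin":[-0.76,-0.76,-0.76,-0.76,0]}' 20
python3 -c "
from h import *
to(535.5,-140.9,130,186.2)"
```

```text
time_s: 0.7
ee_pos: [178.5, 546.4, 213.7]
ee_rot: [-180.0, -0.0, -173.8]
force: [0.9, 0.1, 0.7]
gripper_width: 91.1
gripper_force: 0.0
t 0.7 p [178.5 546.4 213.7] yaw -173.8 spin 0.0 slide [ -9.36 -24.06   2.79] jaw 91.1 gf 0.0 F [0.9 0.1 0.7] q6 -25
```

```bash
R='x'
python3 -m jog '{"jaw":[91,91,91,91,91,91,91,91,91,91],"slide":[[-0.37,-0.96,0],[-0.37,-0.96,0],[-0.37,-0.96,0],[-0.37,-0.96,0],[-0.37,-0.96,0],[-0.37,-0.96,0],[-0.37,-0.96,0],[-0.37,-0.96,0],[-0.37,-0.96,0],[-0.37,-0.96,0]],"spin":[0,0,0,0,0,0,0,0,0,0]}' >/dev/null
python3 -m jog '{"jaw":[91,91,91,91,91,91,91,91,91,91],"slide":[[-0.37,-0.96,0],[-0.37,-0.96,0],[-0.37,-0.96,0],[-0.37,-0.96,0],[-0.37,-0.96,0],[-0.37,-0.96,0],[-0.37,-0.96,0],[-0.37,-0.96,0],[-0.37,-0.96,0],[-0.37,-0.96,0]],"spin":[0,0,0,0,0,0,0,0,0,0]}' >/dev/null
python3 -m jog '{"jaw":[91,91,91,91,91,91,91],"slide":[[-0.37,-0.96,0],[-0.37,-0.96,0],[-0.37,-0.96,0.7],[-0.37,-0.96,0.7],[0,0,0.7],[0,0,0.7],[0,0,0]],"spin":[0,0,0,0,0,0,0]}' >/dev/null
python3 -c "
from h import *
to(535.5,-140.9,32,186.2)"
```

```text
t 3.4 p [ 516.2 -111.4  127.1] yaw -173.9 spin -0.02 slide [-0.53 -1.05  3.17] jaw 91.0 gf 0.0 F [-0.6  0.9  0.3] q6 -110
```

```bash
python3 -m jog '{"jaw":[91,91,91,91,91,91,91,91,91],"slide":[[-0.25,-0.5,0],[-0.25,-0.5,0],[0,0,0],[0,0,0.6],[0,0,0.6],[0,0,0.6],[0,0,0.4],[0,0,0],[0,0,0]],"spin":[0,0,0,0,0,0,0,0,0]}'
python3 - <<'E'
from h import *
to(535.5,-140.9,32,186.2)
im=env.grab_frame("top"); sd=env.grab_frame("side")
c=np.hstack([cv2.resize(im[150:270,240:370],(400,370)),cv2.resize(sd[140:260,220:350],(400,370))])
cv2.imwrite("pics/a1.png",c[:,:,::-1])
E
```

```text
time_s: 4.3
ee_pos: [537.1, -140.0, 64.5]
ee_rot: [-180.0, 0.1, -173.8]
force: [0.3, 0.8, 1.2]
gripper_width: 91.0
gripper_force: 0.0
t 4.3 p [ 537.1 -140.    64.5] yaw -173.8 spin 0.0 slide [ 0.06 -0.02  1.08] jaw 91.0 gf 0.0 F [0.3 0.8 1.2] q6 -112
```

View pics/a1.png

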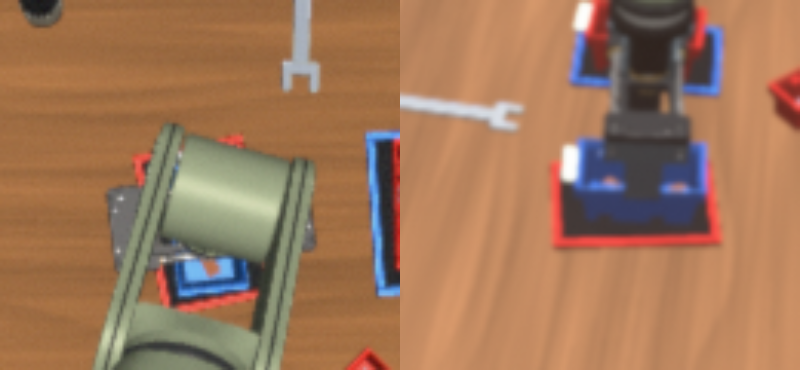

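In the side view, the finger (crop x≈645) is centred over the blue bin's length (575 to 705). I'll lower onto it, grip and lift.

```bash
python3 -m jog '{"jaw":[91,91,91,91,50,50,50,50,50,50],"slide":[[0.05,-0.03,0.3],[0,0,0.4],[0,0,0.35],[0,0,0],[0,0,0],[0,0,0],[0,0,0],[0,0,0],[0,0,0],[0,0,0]],"spin":[0,0,0,0,0,0,0,0,0,0]}' 25
python3 -m jog '{"jaw":[50,50,50,50,50,50,50,50,50,50],"slide":[[0,0,0],[0,0,0],[0,0,-0.1],[0,0,-0.3],[0,0,-0.5],[0,0,-0.5],[0,0,-0.6],[0,0,-0.6],[0,0,-0.4],[0,0,0]],"spin":[0,0,0,0,0,0,0,0,0,0]}'
python3 - <<'E'
from h import *
to(540,141,122,190)
E
```

```text
time_s: 5.4
ee_pos: [535.6, -141.1, 32.8]
ee_rot: [-180.0, 0.1, -173.8]
force: [0.3, -1.5, 0.8]
gripper_width: 67.8
gripper_force: 25.0
time_s: 6.4
ee_pos: [536.0, -141.1, 124.1]
ee_rot: [-179.9, 0.2, -173.8]
force: [0.8, -0.1, -2.3]
gripper_width: 68.1
gripper_force: 25.0
t 6.4 p [ 536.  -141.1  124.1] yaw -173.8 spin -0.47 slide [-1.76  9.24  0.07] jaw 68.1 gf 25.0 F [ 0.8 -0.1 -2.3] q6 -112
```

```bash
python3 -m jog '{"jaw":[50,50,50,50,50,50,50,50,50,50],"slide":[[0,0,0],[0,0,0],[-0.1,0.4,0],[-0.15,0.8,0],[-0.2,0.9,0],[-0.2,0.95,0],[-0.2,0.95,0],[-0.2,0.95,0],[-0.2,0.95,0],[-0.2,0.95,0]],"spin":[-0.24,-0.23,0,0,0,0,0,0,0,0]}' >/dev/null
python3 -m jog '{"jaw":[50,50,50,50,50,50,50],"slide":[[-0.2,0.9,0],[-0.15,0.8,0],[-0.1,0.5,0],[0,0.2,0],[0,0,0],[0,0,0],[0,0,0]],"spin":[0,0,0,0,0,0,0]}' >/dev/null
python3 - <<'E'
from h import *
to(540,141,33,190)
E
```

```text
t 8.1 p [543.1 141.3 122.4] yaw -170.1 spin -0.01 slide [0.1  0.01 2.98] jaw 67.6 gf 25.0 F [ 0.4 -0.2 -2.3] q6 -86
```

```bash
python3 -m jog '{"jaw":[50,50,50,50,50,50,50,50,50,50],"slide":[[0.1,0,0],[0,0,0.4],[0,0,0.5],[0,0,0.5],[0,0,0.5],[0,0,0.5],[0,0,0.3],[0,0,0.1],[0,0,0],[0,0,0]],"spin":[0,0,0,0,0,0,0,0,0,0]}'
python3 -c "
from h import *
to(540,141,33,190)"
```

```text
time_s: 9.1
ee_pos: [540.7, 141.8, 39.0]
ee_rot: [180.0, 0.1, -170.0]
force: [-0.4, 0.0, -2.9]
gripper_width: 67.7
gripper_force: 25.0
t 9.1 p [540.7 141.8  39. ] yaw -170.0 spin -0.0 slide [ 0.03 -0.02  0.2 ] jaw 67.7 gf 25.0 F [-0.4  0.  -2.9] q6 -86
```

```bash
python3 -m jog '{"jaw":[50,50,50,50],"slide":[[0.03,0,0.1],[0,0,0.07],[0,0,0.03],[0,0,0]],"spin":[0,0,0,0]}'
python3 -m jog '{"jaw":[75,91,91,91,91,91,91,91,91,91],"slide":[[0,0,0],[0,0,0],[0,0,0],[0,0,-0.3],[0,0,-0.6],[0,0,-0.8],[0,0,-0.8],[0,0,-0.8],[0,0,-0.3],[0,0,0]],"spin":[0,0,0,0,0,0,0,0,0,0]}'
python3 -c "
from h import *
to(555.7,-361,130,178.5)"
```

```text
time_s: 9.5
ee_pos: [539.2, 141.6, 32.8]
ee_rot: [180.0, -0.0, -170.0]
force: [-1.5, -0.9, 0.9]
gripper_width: 67.8
gripper_force: 25.0
time_s: 10.5
ee_pos: [540.2, 141.8, 142.0]
ee_rot: [180.0, 0.2, -170.0]
force: [0.4, 0.4, 0.8]
gripper_width: 91.1
gripper_force: 0.0
t 10.5 p [540.2 141.8 142. ] yaw -170.0 spin 1.44 slide [ -0.96 -16.74   0.4 ] jaw 91.1 gf 0.0 F [0.4 0.4 0.8] q6 -86
```

```bash
python3 -m jog '{"jaw":[91,91,91,91,91,91,91,91,91,91],"slide":[[0,0,0],[0,0,0],[-0.05,-0.95,0],[-0.05,-0.95,0],[-0.05,-0.95,0],[-0.05,-0.95,0],[-0.05,-0.95,0],[-0.05,-0.95,0],[-0.05,-0.95,0],[-0.05,-0.95,0]],"spin":[0.72,0.72,0,0,0,0,0,0,0,0]}' >/dev/null
python3 -m jog '{"jaw":[91,91,91,91,91,91,91,91,91,91],"slide":[[-0.05,-0.95,0],[-0.05,-0.95,0],[-0.05,-0.95,0],[-0.05,-0.95,0],[-0.05,-0.95,0],[-0.05,-0.95,0],[-0.05,-0.95,0],[-0.05,-0.95,0],[-0.05,-0.95,0],[0,0,0]],"spin":[0,0,0,0,0,0,0,0,0,0]}' >/dev/null
python3 - <<'E'
from h import *
to(555.7,-361,33,178.5)
im=env.grab_frame("top")
print("grey",blobs("top",im,"grey",6,(185,185,245,260)))
print("blue z58",blobs("top",im,"blue",58,(185,185,245,260)))
print("redtray",blobs("top",im,"red",6,(280,185,335,260)))
E
```

```text
t 12.5 p [ 551.1 -346.4  138.3] yaw 178.3 spin -0.03 slide [-0.17 -0.48  3.51] jaw 90.9 gf 0.0 F [ 0.2  0.5 -0. ] q6 -121
grey [(541.3, 141.2, 167, 112, 10.0, (216, 224))]
blue z58 [(539.0, 140.9, 131, 72, 9.9, (213, 223))]
redtray [(541.0, -140.7, 167, 115, 10.7, (306, 223))]
```

```bash
python3 -m jog '{"jaw":[91,91,91,91,91,91,91,91,91,91],"slide":[[-0.15,-0.48,0.2],[0,0,0.5],[0,0,0.6],[0,0,0.6],[0,0,0.6],[0,0,0],[0,0,0],[0,0,0],[0,0,0],[0,0,0]],"spin":[0,0,0,0,0,0,0,0,0,0]}' >/dev/null
python3 -c "
from h import *
to(555.7,-361,33,178.5)"
```

```text
t 13.55 p [ 556.4 -358.1   66.3] yaw 178.5 spin -0.0 slide [ 0.02 -0.1   1.11] jaw 90.5 gf 0.0 F [ 0.2  0.3 -0.3] q6 -122
```

```bash
python3 -m jog '{"jaw":[91,91,91,91,50,50,50,50,50,50],"slide":[[0.02,-0.06,0.3],[0,0,0.4],[0,0,0.4],[0,0,0],[0,0,0],[0,0,0],[0,0,0],[0,0,0],[0,0,0],[0,0,0]],"spin":[0,0,0,0,0,0,0,0,0,0]}' 25
python3 -m jog '{"jaw":[50,50,50,50,50,50,50,50,50,50],"slide":[[0,0,0],[0,0,0],[0,0,-0.1],[0,0,-0.3],[0,0,-0.5],[0,0,-0.5],[0,0,-0.6],[0,0,-0.6],[0,0,-0.4],[0,0,0]],"spin":[0,0,0,0,0,0,0,0,0,0]}'
python3 - <<'E'
from h import *
to(541,-140.6,122,190.7)
E
```

```text
time_s: 14.55
ee_pos: [555.7, -360.0, 32.9]
ee_rot: [-180.0, 0.1, 178.5]
force: [0.2, -0.2, 2.2]
gripper_width: 68.0
gripper_force: 24.9
time_s: 15.55
ee_pos: [556.1, -360.2, 124.4]
ee_rot: [-179.9, 0.2, 178.5]
force: [0.1, 0.5, -2.7]
gripper_width: 68.0
gripper_force: 24.9
t 15.55 p [ 556.1 -360.2  124.4] yaw 178.5 spin -1.53 slide [-0.86  7.29  0.08] jaw 68.0 gf 24.9 F [ 0.1  0.5 -2.7] q6 -122
```

```bash
python3 -m jog '{"jaw":[50,50,50,50,50,50,50,50,50,50],"slide":[[0,0,0],[0,0,0],[0,0,0],[-0.05,0.4,0],[-0.1,0.8,0],[-0.1,0.9,0],[-0.1,0.9,0],[-0.1,0.9,0],[-0.1,0.9,0],[-0.1,0.9,0]],"spin":[-0.5,-0.5,-0.53,0,0,0,0,0,0,0]}' >/dev/null
python3 -m jog '{"jaw":[50,50,50,50,50,50,50],"slide":[[-0.1,0.7,0],[-0.05,0.5,0],[-0.06,0.3,0],[0,0.1,0],[0,0,0],[0,0,0],[0,0,0]],"spin":[0,0,0,0,0,0,0]}' >/dev/null
python3 - <<'E'
from h import *
to(541,-140.6,33,190.7)
im=env.grab_frame("top")
print("bluetray",blobs("top",im,"blue",6,(345,180,410,260)))
E
```

```text
t 17.25 p [ 540.1 -140.5  122.4] yaw -169.4 spin -0.01 slide [-0.03 -0.01  2.98] jaw 68.1 gf 24.9 F [ 0.9  0.1 -3. ] q6 -116
bluetray [(553.6, -367.6, 163, 112, 2.5, (379, 218))]
```

```bash
python3 -m jog '{"jaw":[50,50,50,50,50,50,50,50,50,50],"slide":[[0,0,0],[0,0,0.4],[0,0,0.5],[0,0,0.5],[0,0,0.5],[0,0,0.5],[0,0,0.3],[0,0,0.1],[0,0,0],[0,0,0]],"spin":[0,0,0,0,0,0,0,0,0,0]}' >/dev/null
python3 -m jog '{"jaw":[50,50,50,50],"slide":[[0,0,0.1],[0,0,0.07],[0,0,0.02],[0,0,0]],"spin":[0,0,0,0]}'
python3 -c "
from h import *
to(541,-140.6,33,190.7)"
```

```text
time_s: 18.7
ee_pos: [539.9, -139.7, 32.9]
ee_rot: [180.0, 0.0, -169.3]
force: [-0.2, 0.4, -1.6]
gripper_width: 67.3
gripper_force: 24.9
t 18.7 p [ 539.9 -139.7   32.9] yaw -169.3 spin 0.0 slide [-0.03 -0.04 -0.  ] jaw 67.3 gf 24.9 F [-0.2  0.4 -1.6] q6 -116
```

```bash
python3 -m jog '{"jaw":[50,50,75,91,91,91,91,91,91,91],"slide":[[0,0,0.02],[0,0,0],[0,0,0],[0,0,0],[0,0,0],[0,0,-0.3],[0,0,-0.6],[0,0,-0.8],[0,0,-0.8],[0,0,-0.8]],"spin":[0,0,0,0,0,0,0,0,0,0]}'
python3 -c "
from h import *
to(539.5,141.2,140,190)"
```

```text
time_s: 19.7
ee_pos: [540.1, -139.7, 132.7]
ee_rot: [-180.0, 0.0, -169.3]
force: [0.7, -0.2, -0.4]
gripper_width: 91.4
gripper_force: 0.0
t 19.7 p [ 540.1 -139.7  132.7] yaw -169.3 spin 0.09 slide [-1.61  9.23 -0.24] jaw 91.4 gf 0.0 F [ 0.7 -0.2 -0.4] q6 -116
```

```bash
python3 -m jog '{"jaw":[91,91,91,91,91,91,91,91,91,91],"slide":[[-0.16,0.92,-0.1],[-0.16,0.92,0],[-0.16,0.92,0],[-0.16,0.92,0],[-0.16,0.92,0],[-0.16,0.92,0],[-0.16,0.92,0],[-0.16,0.92,0],[-0.16,0.92,0],[-0.16,0.92,0]],"spin":[0.09,0,0,0,0,0,0,0,0,0]}' >/dev/null
python3 -m jog '{"jaw":[91,91,91,91,91,91,91],"slide":[[0,0,0],[0,0,0],[0,0,0.5],[0,0,0.7],[0,0,0.7],[0,0,0],[0,0,0]],"spin":[0,0,0,0,0,0,0]}' >/dev/null
python3 - <<'E'
from h import *
to(539.3,141.2,33,190)
im=env.grab_frame("top")
print("redtray",blobs("top",im,"red",6,(280,185,335,260)))
w=im[185:260,280:335]
# red bin inside red tray: saturated red blob components
mk=mask(im,"red"); k=np.zeros_like(mk); k[185:260,280:335]=mk[185:260,280:335]
for c in cv2.connectedComponentsWithStats(k)[2]: print(c)
E
```

```text
t 21.4 p [539.2 139.5  77.5] yaw -170.1 spin -0.01 slide [-0.01  0.05  1.48] jaw 90.8 gf 0.0 F [ 0.5 -0.   0.5] q6 -87
redtray [(541.3, -140.7, 167, 115, 10.7, (305, 222))]
[     0      0    560    420 233834]
[ 283  194   46   59 1362]
[304 219   2   3   4]
```

```bash
python3 -m jog '{"jaw":[91,91,91,91,91,50,50,50,50,50],"slide":[[0,0.05,0.4],[0,0,0.5],[0,0,0.4],[0,0,0.17],[0,0,0],[0,0,0],[0,0,0],[0,0,0],[0,0,0],[0,0,0]],"spin":[0,0,0,0,0,0,0,0,0,0]}' 25
python3 -m jog '{"jaw":[50,50,50,50,50,50,50,50,50,50],"slide":[[0,0,0],[0,0,0],[0,0,-0.1],[0,0,-0.3],[0,0,-0.6],[0,0,-0.8],[0,0,-0.9],[0,0,-0.9],[0,0,-0.9],[0,0,-0.5]],"spin":[0,0,0,0,0,0,0,0,0,0]}'
python3 - <<'E'
from h import *
to(553.6,-367.6,180,182.5)
E
```

```text
time_s: 22.45
ee_pos: [539.2, 141.9, 33.6]
ee_rot: [180.0, 0.1, -170.0]
force: [0.0, -0.8, 2.8]
gripper_width: 67.6
gripper_force: 25.0
time_s: 23.45
ee_pos: [539.2, 142.1, 185.5]
ee_rot: [180.0, 0.2, -170.0]
force: [-0.2, -0.3, -2.3]
gripper_width: 67.7
gripper_force: 25.0
t 23.45 p [539.2 142.1 185.5] yaw -170.0 spin 0.94 slide [  0.26 -16.99   0.18] jaw 67.7 gf 25.0 F [-0.2 -0.3 -2.3] q6 -86
```

```bash
python3 -m jog '{"jaw":[50,50,50,50,50,50,50,50,50,50],"slide":[[0,0,0],[0,0,0],[0,-0.4,0],[0.02,-0.8,0],[0.02,-0.9,0],[0.02,-0.9,0],[0.02,-0.9,0],[0.02,-0.9,0],[0.02,-0.9,0],[0.02,-0.9,0]],"spin":[0.47,0.47,0,0,0,0,0,0,0,0]}' >/dev/null
python3 -m jog '{"jaw":[50,50,50,50,50,50,50,50,50,50],"slide":[[0.02,-0.9,0],[0.02,-0.9,0],[0.02,-0.9,0],[0.02,-0.9,0],[0.02,-0.9,0],[0.02,-0.9,0],[0.02,-0.9,0],[0.02,-0.9,0],[0.02,-0.9,0],[0.02,-0.9,0]],"spin":[0,0,0,0,0,0,0,0,0,0]}' >/dev/null
python3 -m jog '{"jaw":[50,50,50,50,50,50,50,50,50],"slide":[[0,-0.7,0],[0,-0.5,0],[0,-0.2,0],[0,0,0],[0,0,0.4],[0,0,0.8],[0,0,0.8],[0,0,0.4],[0,0,0]],"spin":[0,0,0,0,0,0,0,0,0]}' >/dev/null
python3 - <<'E'
from h import *
to(553.6,-367.6,33.2,182.5)
E
```

```text
t 26.35 p [ 549.3 -366.3  108.5] yaw -177.5 spin 0.0 slide [-0.14 -0.05  2.51] jaw 67.8 gf 25.0 F [-0.2 -0.6 -2.6] q6 -127
```

```bash
python3 -m jog '{"jaw":[50,50,50,50,50,50,50,50,50],"slide":[[-0.14,-0.03,0.2],[0,0,0.4],[0,0,0.5],[0,0,0.5],[0,0,0.4],[0,0,0.2],[0,0,0.1],[0,0,0],[0,0,0]],"spin":[0,0,0,0,0,0,0,0,0]}' >/dev/null
python3 - <<'E'
from h import *
to(553.6,-367.6,33.2,182.5)
E
```

```text
t 27.25 p [ 555.2 -369.1   42.7] yaw -177.5 spin -0.0 slide [0.05 0.05 0.32] jaw 67.8 gf 25.0 F [-0.2 -0.1 -2.4] q6 -127
```

```bash
python3 -m jog '{"jaw":[50,50,50,50,50,50],"slide":[[0.05,0.04,0.1],[0,0,0.1],[0,0,0.08],[0,0,0.04],[0,0,0.02],[0,0,0]],"spin":[0,0,0,0,0,0]}'
python3 -m jog '{"jaw":[75,91,91,91,91,91,91,91,91,91],"slide":[[0,0,0],[0,0,0],[0,0,0],[0,0,-0.3],[0,0,-0.6],[0,0,-0.8],[0,0,-0.8],[0,0,-0.8],[0,0,-0.3],[0,0,0]],"spin":[0,0,0,0,0,0,0,0,0,0]}'
python3 -c "
from h import *
to(575.8,325,140,175.5)"
```

```text
time_s: 27.85
ee_pos: [553.1, -367.6, 33.6]
ee_rot: [-180.0, 0.0, -177.5]
force: [-3.6, 2.4, 6.8]
gripper_width: 67.9
gripper_force: 25.0
time_s: 28.85
ee_pos: [554.0, -368.2, 141.6]
ee_rot: [-179.9, 0.2, -177.5]
force: [-0.3, -0.3, 0.0]
gripper_width: 91.0
gripper_force: 0.0
t 28.85 p [ 554.  -368.2  141.6] yaw -177.5 spin 0.87 slide [ 1.09 23.09  0.05] jaw 91.0 gf 0.0 F [-0.3 -0.3  0. ] q6 -127
```

```bash
python3 -m jog '{"jaw":[91,91,91,91,91,91,91,91,91,91],"slide":[[0,0,0],[0,0.97,0],[0.05,0.97,0],[0.05,0.97,0],[0.05,0.97,0],[0.05,0.97,0],[0.05,0.97,0],[0.05,0.97,0],[0.05,0.97,0],[0.05,0.97,0]],"spin":[0.87,0,0,0,0,0,0,0,0,0]}' >/dev/null
python3 -m jog '{"jaw":[91,91,91,91,91,91,91,91,91,91],"slide":[[0.05,0.97,0],[0.05,0.97,0],[0.05,0.97,0],[0.05,0.97,0],[0.05,0.97,0],[0.05,0.97,0],[0.05,0.97,0],[0.05,0.97,0],[0.05,0.97,0],[0.05,0.97,0]],"spin":[0,0,0,0,0,0,0,0,0,0]}' >/dev/null
python3 -m jog '{"jaw":[91,91,91,91,91,91],"slide":[[0.05,0.97,0],[0.05,0.97,0],[0.05,0.97,0],[0.05,0.97,0],[0,0,0],[0,0,0]],"spin":[0,0,0,0,0,0]}' >/dev/null
python3 - <<'E'
from h import *
to(575.8,325,30,175.5)
im=env.grab_frame("top"); sd=env.grab_frame("side")
print("blue",blobs("top",im,"blue",58,(340,180,410,260)))
print("redtray",blobs("top",im,"red",6,(280,185,335,260)))
print("white",blobs("top",im,"white",50,(280,180,410,260),8))
c=np.hstack([cv2.resize(im[175:265,270:420],(480,288)),cv2.resize(sd[120:230,245:355],(288,288))])
cv2.imwrite("pics/sw.png",c[:,:,::-1])
E
```

```text
t 31.45 p [571.9 302.  138.2] yaw 175.6 spin 0.01 slide [-0.07  0.77  3.61] jaw 90.8 gf 0.0 F [-0.4  0.  -0.3] q6 -59
blue [(549.6, -356.8, 156, 108, 2.5, (379, 218))]
redtray [(541.3, -140.6, 168, 115, 10.7, (305, 222))]
white [(611.1, -125.0, 42, 12, -78.0, (301, 199)), (624.5, -365.6, 43, 9, 89.4, (380, 193))]
```

View pics/sw.png

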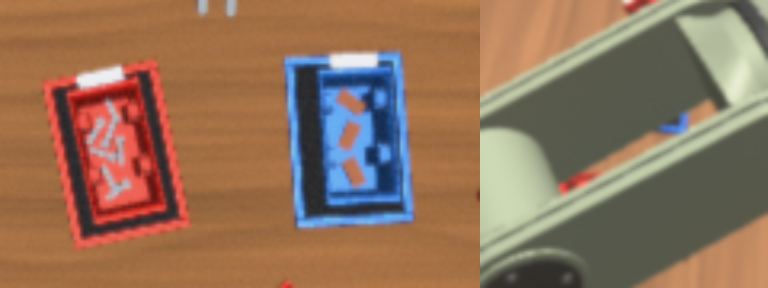

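The swap looks right. The red bin sits in the red tray with its tab at crop (100,75), and the blue bin in the blue tray with its tab at (353,60). Its sideways offset matches parallax. Next is the yellow bin.

```bash
python3 -m jog '{"jaw":[91,91,91,91,91,91,91,91,91],"slide":[[-0.05,0.42,0],[0,0.42,0],[0,0,0.5],[0,0,0.7],[0,0,0.7],[0,0,0],[0,0,0],[0,0,0],[0,0,0]],"spin":[0,0,0,0,0,0,0,0,0]}' >/dev/null
python3 - <<'E'
from h import *
to(575.8,327,30,175.5)
im=env.grab_frame("top"); sd=env.grab_frame("side")
c=np.hstack([cv2.resize(im[160:260,100:210],(400,364)),cv2.resize(sd[290:390,190:310],(400,333),interpolation=cv2.INTER_CUBIC)[:333].copy() if 0 else cv2.resize(sd[280:390,190:310],(400,364))])
cv2.imwrite("pics/y.png",c[:,:,::-1])
E
```

```text
t 32.45 p [577.  327.7  84.3] yaw 175.5 spin 0.0 slide [ 0.04 -0.03  1.81] jaw 90.9 gf 0.0 F [ 0.5  0.2 -0.4] q6 -57
```

View pics/y.png

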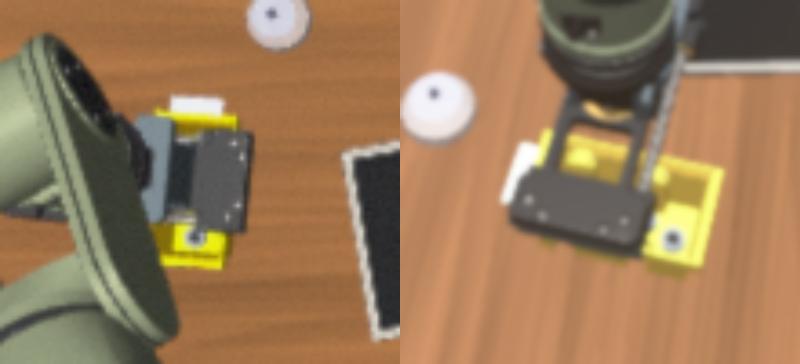

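The gripper straddles the yellow bin, and the bell at crop (278,20) is well clear.

```bash
python3 -m jog '{"jaw":[91,91,91,91,91,91],"slide":[[0.03,-0.02,0.5],[0,0,0.5],[0,0,0.4],[0,0,0.35],[0,0,0],[0,0,0]],"spin":[0,0,0,0,0,0]}'
python3 -m jog '{"jaw":[50,50,50,50,50,50],"slide":[[0,0,0],[0,0,0],[0,0,0],[0,0,0],[0,0,0],[0,0,0]],"spin":[0,0,0,0,0,0]}' 25
python3 -m jog '{"jaw":[50,50,50,50,50,50,50,50,50,50],"slide":[[0,0,0],[0,0,0],[0,0,-0.1],[0,0,-0.3],[0,0,-0.6],[0,0,-0.9],[0,0,-0.9],[0,0,-0.9],[0,0,-0.9],[0,0,-0.7]],"spin":[0,0,0,0,0,0,0,0,0,0]}'
python3 - <<'E'
from h import *
to(540,-139.7,190,10.7)
E
```

```text
time_s: 33.15
ee_pos: [575.5, 326.8, 30.5]
ee_rot: [180.0, 0.0, 175.5]
force: [-0.7, 0.1, 0.2]
gripper_width: 91.1
gripper_force: 0.0
time_s: 33.75
ee_pos: [575.6, 327.1, 30.9]
ee_rot: [179.9, 0.1, 175.5]
force: [-0.9, 1.3, 2.7]
gripper_width: 67.5
gripper_force: 25.0
time_s: 34.75
ee_pos: [575.2, 326.2, 190.9]
ee_rot: [-180.0, 0.0, 175.5]
force: [0.3, -0.1, -2.8]
gripper_width: 68.0
gripper_force: 25.0
t 34.75 p [575.2 326.2 190.9] yaw 175.5 spin 20.6 slide [-4.04 15.04  0.03] jaw 68.0 gf 25.0 F [ 0.3 -0.1 -2.8] q6 -57
```

```bash
python3 -m jog '{"jaw":[50,50,50,50,50,50,50,50,50,50],"slide":[[0,0,0],[0,0,0],[0,0,0],[0,0,0],[0,0,0],[0,0,0],[0,0,0],[0,0,0],[0,0,0],[0,0,0]],"spin":[0.5,0.8,0.9,0.9,0.9,0.9,0.9,0.9,0.9,0.9]}' >/dev/null
python3 -m jog '{"jaw":[50,50,50,50,50,50,50,50,50,50],"slide":[[0,0,0],[0,0,0],[0,0,0],[0,0,0],[0,0,0],[0,0,0],[0,0,0],[0,0,0],[0,0,0],[0,0,0]],"spin":[0.9,0.9,0.9,0.9,0.9,0.9,0.9,0.9,0.9,0.9]}' >/dev/null
python3 -m jog '{"jaw":[50,50,50,50,50,50],"slide":[[0,0,0],[0,0,0],[0,0,0],[0,0,0],[0,0,0],[0,0,0]],"spin":[0.9,0.9,0.9,0.4,0,0]}' >/dev/null
python3 - <<'E'
from h import *
to(540,-139.7,190,10.7)
E
```

```text
t 37.35 p [575.  326.2 189.1] yaw 10.8 spin 0.01 slide [-4.03 15.04 -0.03] jaw 68.1 gf 25.0 F [-0.6 -0.2 -2.7] q6 108
```

```bash
python3 -m jog '{"jaw":[50,50,50,50,50,50,50,50,50,50],"slide":[[-0.1,0.4,0],[-0.2,0.7,0],[-0.23,0.86,0],[-0.23,0.86,0],[-0.23,0.86,0],[-0.23,0.86,0],[-0.23,0.86,0],[-0.23,0.86,0],[-0.23,0.86,0],[-0.23,0.86,0]],"spin":[0,0,0,0,0,0,0,0,0,0]}' >/dev/null
python3 -m jog '{"jaw":[50,50,50,50,50,50,50,50,50,50],"slide":[[-0.23,0.86,0],[-0.23,0.86,0],[-0.23,0.86,0],[-0.23,0.86,0],[-0.23,0.86,0],[-0.23,0.86,0],[-0.2,0.7,0],[-0.2,0.6,0],[-0.1,0.5,0],[0,0,0]],"spin":[0,0,0,0,0,0,0,0,0,0]}' >/dev/null
python3 -m jog '{"jaw":[50,50,50,50,50,50,50],"slide":[[0,0,0],[0,0,0.4],[0,0,0.6],[0,0,0.4],[0,0,0],[0,0,0],[0,0,0]],"spin":[0,0,0,0,0,0,0]}' >/dev/null
python3 - <<'E'
from h import *
to(540,-139.7,80,10.7)
im=env.grab_frame("top"); sd=env.grab_frame("side")
c=np.hstack([cv2.resize(im[150:270,240:370],(400,370)),cv2.resize(sd[130:250,230:360],(400,370))])
cv2.imwrite("pics/st.png",c[:,:,::-1])
E
```

```text
t 40.05 p [ 540.7 -136.1  148. ] yaw 10.7 spin 0.0 slide [-0.04  0.11  2.27] jaw 68.0 gf 25.0 F [-0.  -0.2 -3.6] q6 64
```

View pics/st.png

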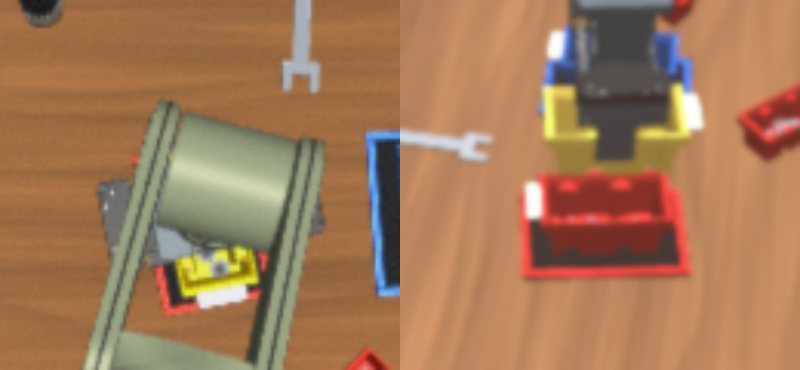

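The side view shows the yellow bin level above the red one, tabs at opposite ends: yellow at crop (690,110), red at (533,200). I'll check the lengthwise alignment numerically.

Run:
```python
from h import *
sd=env.grab_frame("side")
s=env.state(); zt=s["ee_pos"][2]
my=mask(sd,"yellow"); mr=mask(sd,"red")
for nm,mk,z0,(r0,r1) in (("yellow",my,zt-30.7+55,(155,190)),("red",mr,58,(186,215))):
    for r in range(r0,r1,2):
        c=np.flatnonzero(mk[r,262:325])+262
        if len(c)>3: print(nm,r,c[0],c[-1],len(c),np.round(ray("side",[[c[0],r],[c[-1],r]],z0)[:,:2]).tolist())
```

```text
yellow 159 279 320 11 [[599.0, -157.0], [484.0, -176.0]]
yellow 161 278 320 12 [[601.0, -149.0], [483.0, -168.0]]
yellow 163 279 320 11 [[597.0, -141.0], [483.0, -159.0]]
yellow 165 279 320 11 [[595.0, -132.0], [482.0, -151.0]]
yellow 167 277 320 11 [[600.0, -123.0], [481.0, -142.0]]
yellow 169 277 321 12 [[598.0, -115.0], [478.0, -135.0]]
yellow 171 277 321 28 [[597.0, -107.0], [477.0, -126.0]]
yellow 173 277 323 34 [[596.0, -99.0], [471.0, -119.0]]
yellow 175 278 322 32 [[592.0, -91.0], [473.0, -111.0]]
yellow 177 281 318 19 [[583.0, -85.0], [483.0, -101.0]]
yellow 179 282 316 14 [[579.0, -77.0], [488.0, -92.0]]
yellow 181 284 315 10 [[572.0, -71.0], [490.0, -84.0]]
yellow 183 283 316 6 [[574.0, -63.0], [486.0, -77.0]]
red 186 275 315 18 [[611.0, -163.0], [490.0, -182.0]]
red 188 275 317 43 [[610.0, -154.0], [483.0, -175.0]]
red 190 276 317 42 [[606.0, -146.0], [482.0, -166.0]]
red 192 269 320 45 [[625.0, -134.0], [473.0, -159.0]]
red 194 268 321 47 [[627.0, -126.0], [469.0, -151.0]]
red 196 269 321 46 [[622.0, -118.0], [468.0, -143.0]]
red 198 269 321 46 [[621.0, -110.0], [468.0, -134.0]]
red 200 269 322 49 [[620.0, -101.0], [464.0, -127.0]]
red 202 269 322 52 [[618.0, -93.0], [463.0, -118.0]]
red 204 269 322 51 [[617.0, -85.0], [463.0, -110.0]]
red 206 269 322 45 [[615.0, -78.0], [462.0, -102.0]]
red 208 269 323 45 [[614.0, -70.0], [459.0, -95.0]]
red 210 269 323 40 [[613.0, -62.0], [458.0, -87.0]]
red 212 269 323 14 [[612.0, -54.0], [457.0, -79.0]]
red 214 269 324 9 [[610.0, -47.0], [454.0, -72.0]]
```

Both bins come out centred at about x 540, so I'll lower with the force monitored. Seated TCP height should be about 81.

```bash
python3 -m jog '{"jaw":[50,50,50,50,50,50,50,50],"slide":[[-0.03,0.11,0],[0,0,0.3],[0,0,0.5],[0,0,0.4],[0,0,0.3],[0,0,0.2],[0,0,0],[0,0,0]],"spin":[0,0,0,0,0,0,0,0]}'
python3 -c "
from h import *
to(540,-139.7,81,10.7)"
```

```text
time_s: 41.0
ee_pos: [540.1, -139.6, 96.5]
ee_rot: [180.0, -0.0, 10.7]
force: [-0.4, -0.0, -2.4]
gripper_width: 68.0
gripper_force: 25.0
t 41.0 p [ 540.1 -139.6   96.5] yaw 10.7 spin 0.0 slide [-0.    0.    0.52] jaw 68.0 gf 25.0 F [-0.4 -0.  -2.4] q6 64
```

```bash
python3 -m jog '{"jaw":[50,50,50,50,50],"slide":[[0,0,0.12],[0,0,0.12],[0,0,0.12],[0,0,0],[0,0,0]],"spin":[0,0,0,0,0]}'
python3 -m jog '{"jaw":[50,50,50,50,50],"slide":[[0,0,0.05],[0,0,0.05],[0,0,0.03],[0,0,0],[0,0,0]],"spin":[0,0,0,0,0]}'
```

```text
time_s: 41.5
ee_pos: [540.1, -139.5, 85.5]
ee_rot: [180.0, -0.0, 10.7]
force: [1.5, -0.2, -2.4]
gripper_width: 67.8
gripper_force: 25.0
time_s: 42.0
ee_pos: [540.6, -139.6, 82.1]
ee_rot: [180.0, -0.1, 10.7]
force: [3.0, 1.1, 1.3]
gripper_width: 67.8
gripper_force: 25.0
```

```bash
python3 -m jog '{"jaw":[50,50,50,50],"slide":[[0,0,0.02],[0,0,0.02],[0,0,0],[0,0,0]],"spin":[0,0,0,0]}'
```

```text
time_s: 42.4
ee_pos: [541.2, -139.6, 81.4]
ee_rot: [180.0, -0.2, 10.7]
force: [4.7, 1.1, 4.4]
gripper_width: 67.9
gripper_force: 25.0
```

The force pushes the bin toward +x, so I'll ease that way slightly and settle it.

```bash
python3 -m jog '{"jaw":[50,50,50,50,50],"slide":[[0.04,0,-0.02],[0.03,0,0],[0,0,0.02],[0,0,0],[0,0,0]],"spin":[0,0,0,0,0]}'
python3 -m jog '{"jaw":[50,50,50],"slide":[[0,0,0.03],[0,0,0],[0,0,0]],"spin":[0,0,0]}'
```

```text
time_s: 42.9
ee_pos: [541.6, -139.4, 80.9]
ee_rot: [180.0, 0.0, 10.7]
force: [2.0, -0.3, 6.4]
gripper_width: 67.9
gripper_force: 25.0
time_s: 43.2
ee_pos: [541.6, -139.4, 80.9]
ee_rot: [180.0, 0.0, 10.7]
force: [0.8, 0.1, 11.5]
gripper_width: 68.0
gripper_force: 25.0
```

It is seated, with a firm stop at 80.9 as predicted. I'll relax the force, release and retreat.

```bash
python3 -m jog '{"jaw":[50,50,75,91,91,91,91,91,91,91],"slide":[[0,0,-0.04],[0,0,0],[0,0,0],[0,0,0],[0,0,0],[0,0,-0.3],[0,0,-0.6],[0,0,-0.8],[0,0,-0.8],[0,0,-0.8]],"spin":[0,0,0,0,0,0,0,0,0,0]}'
python3 -m jog '{"jaw":[91,91,91,91,91,91,91,91,91,91],"slide":[[0,-0.9,0],[0,-0.9,0],[0,-0.9,0],[0,-0.9,0],[0,-0.9,0],[0,-0.9,0],[0,-0.9,0],[0,-0.9,0],[0,-0.9,0],[0,-0.9,0]],"spin":[0,0,0,0,0,0,0,0,0,0]}' >/dev/null
python3 -m jog '{"jaw":[91,91,91,91,91,91,91],"slide":[[-0.9,-0.9,0],[-0.9,-0.9,0],[-0.9,-0.9,0],[-0.9,0,0],[0,0,0],[0,0,0],[0,0,0]],"spin":[0,0,0,0,0,0,0]}'
python3 - <<'E'
from h import *
im=env.grab_frame("top"); sd=env.grab_frame("side")
print("redtray",blobs("top",im,"red",6,(280,185,335,260)))
print("yellow",blobs("top",im,"yellow",105,(280,185,335,260)))
print("whites",blobs("top",im,"white",100,(280,180,410,260),8))
c=np.hstack([cv2.resize(im[165:265,270:420],(480,320)),cv2.resize(sd[130:230,245:345],(320,320))])
cv2.imwrite("pics/fin.png",c[:,:,::-1])
E
```

```text
time_s: 44.2
ee_pos: [541.6, -139.1, 181.1]
ee_rot: [-180.0, 0.0, 10.7]
force: [1.1, 0.3, -0.2]
gripper_width: 91.0
gripper_force: 0.0
time_s: 45.9
ee_pos: [371.6, 185.8, 180.2]
ee_rot: [-180.0, -0.1, 10.7]
force: [0.7, -0.1, 0.5]
gripper_width: 90.7
gripper_force: 0.0
redtray [(533.8, -100.7, 167, 35, 11.2, (291, 226)), (549.3, -182.6, 167, 30, 11.3, (321, 219))]
yellow [(536.9, -139.4, 131, 73, 11.1, (307, 222))]
whites [(467.9, -153.3, 42, 12, -79.3, (312, 246)), (605.5, -125.3, 40, 10, -79.2, (302, 199)), (618.1, -355.0, 41, 9, 89.4, (380, 193))]
```

View pics/fin.png

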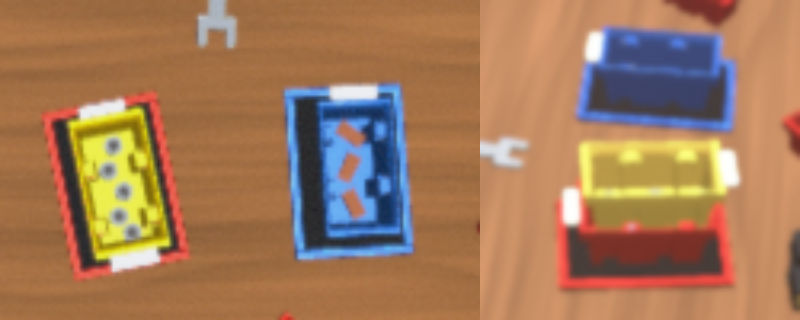

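The stack is level, with the red tab at crop (570,205) and the yellow tab at (730,168). The red bin's tab puts it within about 2.5 mm of its tray centre, and the blue bin's within about 1.5 mm. Handing in.

```bash
python3 -c "
from workcell import env
print(env.job_done())"
```

```text
the job is handed in; nothing more can be done
None
```

The job is handed in: the red and blue bins are each in their own tray, and the yellow bin sits on the red one's ledges with its tab at the opposite end; the gripper kept clear of the bottle, bell and spanner, and it took about 46 s of the 120 s.

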